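# Jack up the bench lathe's tail end and hold the handle for the shim

### The job

The lathe's tail foot needs a shim. First, so that it cannot flap when the lathe tips, press the open belt cover on top of the headstock down until its catch snaps and holds it shut; then stand the toe jack at the tail end with its saddle centred under the lift lug (the tongue marked with a raised triangle) and pump the jack's handle until that foot stands 10 to 25 mm clear of the board. Finish with the hand still holding the handle pressed fully down, the lathe carried by the jack alone and everything else on the bench left where it lies.

Things in the scene. Friction and masses are not known exactly. Their poses are not given: they have to be found in the camera images.
- board: white-topped machine board, 260 x 430 mm and 24 to 30 mm high above the bench (fixed). The lathe stands on it, bed along the board's y axis, headstock towards +y, tail end towards -y, operator's side (nearest the robot) towards -x. Origin on the board's centre line; its top face lies 30 mm along z from the origin.
- lathe: grey cast benchtop wood lathe, 13 to 17 kg, 0.5 m long, highest point 0.24 m above the bench. It can only tip about its two headstock-end feet, tail end upward; 25 to 33 N at the lift lug raises it. Axes as the board's; origin on the board's top midway between the headstock feet, 410 mm from the lift point along y.
- belt_cover (a joint): angle in rad of the headstock's belt cover, a grey sheet-metal lid of 112 x 133 mm hinged along its edge farthest from the robot; 0 = shut, grows as the edge nearest the robot rises; starts 0.35 to 0.65 open. Stiff hinge: it stays where it is left. It meets its ball catch at about 0.08 rad and needs about 8 N at its free edge to snap past, then ends at 0 and stays.
- cover_press (a point): point on the cover's upper face, 88 mm from the hinge and 24 mm from the free edge, midway along the cover; moves with the cover. When shut it lies 204 mm above the board's top. Pressing straight down here shuts the cover.
- lift_point (a point): centre of the flat pad under the lift lug: a cast tongue 46 mm wide, 14 mm thick that sticks out level from the middle of the lathe's tail end (-y) beyond the board, with a raised triangle on its top. The tongue ends 18 mm beyond this point (-y of the lathe). Pad 34 to 40 mm above the bench before lifting, clear space below.
- tail_foot (a point): underside of the tail-end feet, midway between the two round rubber feet; on the board's top at the start (30 mm along the board's z). It rises 0.83 mm per mm of lift at the lug.
- jack_grip (a point): point in the middle of the toe jack's upright aluminium housing, 105 mm above the jack's underside. Jack: 0.9 kg, housing 44 mm (x) x 40 mm (y), top 128 mm above its underside; flat steel base 70 mm wide, 8 mm thick, from 117 mm behind to 68 mm ahead of the housing's centre. x axis: from the housing towards the toe and saddle; z up. Loose: lift it by the housing, fingers across y, or slide it; its heaviest side is the handle side.
- jack_rack: toothed steel bar in the jack with the toe at its foot: rises with each stroke and is held by a pawl against sinking. Origin under the housing's centre, on the bench when the bar is down; axes as the jack's.
- saddle (a point): centre of the top of the round steel saddle (28 mm across) on the toe, 52 mm ahead (+x) of the housing's centre; 30 mm above the bench with the jack down. Nothing of the jack but this toe and the 8 mm base reaches ahead of the housing's front, 22 mm from its centre.
- jack_handle (a joint): angle in rad of the jack's pump handle; 0 = sprung up at rest (0.38 rad above level), 0.74 = fully down against its stop. One full stroke down raises the saddle 8.5 mm; when the handle is let up fully (below 0.03) it settles 2.5 to 3 mm on to the next notch, so each full stroke gains 6 mm; at most 6 strokes. Needs about 3 N at the grip unloaded, 6 to 8 N under the lathe. A spring returns it.
- handle_grip: rubber grip of the pump handle, 82 x 28 x 14 mm, origin at the middle of its upper face, x axis along the handle towards the housing. The handle's hinge is 22 mm behind the housing's centre, 85 mm above the bench; the grip's origin is 115 mm out from the hinge along the handle and 7 mm above the handle's middle line: about 134 mm above the bench at rest, 51 mm fully down. Press it straight down.
- shim: bystander: plywood shim 70 x 45 x 10 mm, lying flat; origin under its centre
- blank: bystander: square wooden turning blank 32 x 190 x 32 mm; origin under its centre
- gouge: bystander: turning gouge, wooden handle, 310 mm long; origin at the handle's end
- can: bystander: bare drinks can, 66 mm across, 115 mm high; origin under its centre
- tape: bystander: roll of paper tape, 100 mm across, 24 mm high; origin under its centre
- glue: bystander: white glue bottle, 56 mm across, 160 mm high; origin under its centre
- spanner: bystander: steel spanner 140 mm long, lying on the board on the robot's side of the bed; origin under its middle
- mallet: bystander: wooden mallet, head 68 mm across and 100 mm long; origin under the head
Mind the look-alikes: they are no part of the job. Leave any blue look-alike of the part that bears jack_grip alone.

How it is judged:
By the outcome, as a careful person would: the job done as asked, in the order asked, and still so for the second after the job is handed in, while the arm keeps its last pose, push and grip.
It also fails if it takes over 72 s, if anything falls off the work surface, if the arm or the gripper's body presses on something with over 40 N, if the wrist force passes 120 N, or if a joint passes its speed limit or range.

### The arm

A 6-joint arm with a two-finger parallel gripper is mounted at the origin on the work surface. World frame = base frame: x ahead of the robot, y to its left, z up, the work surface at z = 0. Lengths are in m, angles in rad, forces in N, time in s.
With the tool pointing down it reaches from about 0.4 to 0.825 m from the base axis. Payload 7 kg.
Tool frame: the origin (TCP) lies midway between the tips of the shut fingers; the grasp point (between the pads) lies arm.hold_point_z behind it (arm.hold_point_z is the distance from the TCP to the grasp point, in m); z points along the fingers, y is the line along which they close (so a half turn about z gives the same grasp; the last joint's range is limited). The gripper opens to 88 mm and grips with 3 to 60 N. Pads are 19 mm wide; open, the fingers measure 130 mm over their backs; the gripper's body (78 mm by 193 mm) begins 47 mm behind the grasp point.
Start: joints at [-0.976, 0.359, 0.012, 0, -1.224, -0.288], TCP at [0.204, -0.643, 0.188] pointing down, gripper open.
Joint ranges: [-3.07, 3.07], [-1.43, 2.12], [-1.02, 1.25], [-3.03, 1.67], [-3.05, -0], [-3.03, 3.03]. Speed limits (rad/s): [2.39, 2.39, 3.01, 3.14, 3.14, 3.14].

### API

Orientations are given as [roll, pitch, yaw] about the fixed x, y, z axes, in that order (R = Rz(yaw) Ry(pitch) Rx(roll)).
In Python, from station import arm gives the robot as it stands.
- The arm moves only by the shell command python3 -m crank 'ROWS' [OPENING] [FORCE]. ROWS is JSON, a list that holds one entry, the list of rows, each a list of 4 numbers: the shift along the tool's x, y, z in units of 25 mm (1.0 is 25 mm), then the turn about the tool's z in units of 5 degrees (1.0 is 5 degrees). A call has 1 to 12 rows; each row is the pose to reach, as a shift and turn from the pose commanded when the call began, along the tool's axes at that moment; what a row does not reach only later rows make up. A row lasts 1/8 s, in which the tool goes at most 62.5 mm and 10.7 degrees, less where a joint would pass 70% of its speed; a pose out of reach is approached as far as the arm can. A call with a gripper value outside its range is refused whole. OPENING is the closure, from 0 (fully open) to 1 (shut), set as the call begins (- or left out, the last holds). The fingers move at their own pace and stop on an object; FORCE is the grip in N (left out, the last holds). Time passes only in rows, so rows that repeat a pose let the fingers close. It gives the time, the measured TCP pose, the force, the opening and the grip force at its end, in the units of the state.
- arm.get_state(): the state, without advancing time (a new reading comes with each control period).
- arm.grab_frame(name): name is "scene" or "side" or "wrist"; returns (picture, depth): 384x512x3 uint8, red, green, blue; 384x512 float32, m along the optical axis (not along the pixel's ray), 0 where there is no reading.
- arm.get_calibration(name): a dict with "mtx" (3x3 intrinsics, pixels), "k1" (the pictures are not rectified: a ray, as slopes to the right and down, at radius r is drawn at 1 + k1 r^2 times it, then the intrinsics apply), "R" (3x3) and "t" (3): a world point X has camera coordinates R X + t; the wrist camera has in their place "mount" (4x4, takes a point from camera to tool coordinates, whose origin is the TCP and whose axes are the flange's). Camera axes: x right, y down, z forward; pixel columns grow to the right and rows downward; lengths in m; the calibration is good to about 2 mm. A picture is of the moment at which its call begins: read the wrist's pose just before it. get_calibration takes no time and is no camera call.
- arm.job_done(): hands the job in; it is judged then, once.
Trained networks look in the newest picture that a camera, given by its name, has taken for a name from the list of things; names that differ only in an ending like _2 or _b are one class to them, and where a whole thing is asked for, a point or a joint stands for the part that bears it (a point fixed in the world has none). Each returns a list of dicts, best first, with "score" (0 to 1); they miss things now and then, are a little off and sometimes report something else, mostly with a low value. They report only what shows in the picture. A call takes as long as a camera call. They do not tell look-alikes from the thing itself.
- arm.recognise(thing, camera): "extent" ([left, top, width, height] in pixels, round what is visible of it).
- arm.trace(thing, camera): "mask" (384x512 bool, what is visible of it) and "extent" ([left, top, width, height] in pixels, round what is visible of it).
The state is a dict: "t": time; "q": joint angles; "qd": joint speeds; "joint_efforts": joint torques, N m; "eef_pos": TCP position; "ee_rot": TCP orientation; "force": force on the tool from outside, world axes, zero at the start; "moment": the same for the moment, N m; "width": finger opening in m; "gripper_force": force on a finger pad.
Only numpy, scipy, OpenCV 4.12 (cv2) and the standard library are available. Lean on these libraries where they do the work, as an engineer would, in place of code of your own. Each camera call takes 0.05 s, during which the arm holds its last target. There are 200 camera calls.

## Working session

There is one attempt and no reset: what is moved stays moved. The work goes in short steps, Python scripts to look and compute and a shell command to move; the robot and the scene stay as the last step left them, time stands still between calls to the robot, and variables do not carry over. Pictures are saved under pics/ and viewed, at most 10 in all, crops included, and the job is handed in when it is done.

```bash
mkdir -p pics; ls
cat > h.py <<'E'
import numpy as np, cv2
from station import arm
from scipy.spatial.transform import Rotation as Rn
def grab(n):
    s=arm.get_state(); p,d=arm.grab_frame(n); return s,p,d
def cam(n,s):
    c=arm.get_calibration(n)
    if 'mount' in c:
        T=np.eye(4);T[:3,:3]=Rn.from_euler('xyz',s['ee_rot']).as_matrix();T[:3,3]=s['eef_pos']
        W=T@np.array(c['mount'])
    else:
        W=np.eye(4);W[:3,:3]=np.array(c['R']).T;W[:3,3]=-np.array(c['R']).T@np.array(c['t'])
    return np.array(c['mtx']),float(c['k1']),W
def world(n,s,uv,z):
    K,k1,W=cam(n,s); uv=np.atleast_2d(np.asarray(uv,float)); z=np.atleast_1d(z)
    p=cv2.undistortPoints(uv[:,None],K,np.array([k1,0,0,0,0.]))[:,0]
    P=np.c_[p*z[:,None],z]
    return P@W[:3,:3].T+W[:3,3]
def cloud(n,s,d,mask=None):
    m=d>0
    if mask is not None: m&=mask
    v,u=np.nonzero(m)
    return world(n,s,np.c_[u,v],d[v,u]),u,v
def project(n,s,X):
    K,k1,W=cam(n,s); Wi=np.linalg.inv(W); P=np.atleast_2d(X)@Wi[:3,:3].T+Wi[:3,3]
    return cv2.projectPoints(P,np.zeros(3),np.zeros(3),K,np.array([k1,0,0,0,0.]))[0][:,0]
E
python3 - <<'E'
from h import *
a=[]
for n in ('scene','side'):
    s,p,d=grab(n); cv2.imwrite(f'pics/{n}.png',p[:,:,::-1])
    np.savez(f'{n}.npz',p=p,d=d)
    for th in ('jack_grip','saddle','handle_grip','belt_cover','lift_point','cover_press','board','lathe'):
        try: print(n,th,[(round(r['score'],2),[round(float(x)) for x in r['extent']]) for r in arm.recognise(th,n)])
        except Exception as e: print(n,th,e)
print(s, arm.hold_point_z)
E
```

```text
pics
scene jack_grip [(0.68, [212, 137, 136, 107]), (0.64, [116, 178, 34, 60]), (0.59, [92, 225, 75, 46]), (0.5, [142, 229, 25, 25])]
scene saddle [(0.46, [146, 229, 19, 22]), (0.41, [135, 212, 10, 14])]
scene handle_grip [(0.59, [92, 237, 27, 8]), (0.59, [116, 174, 13, 17])]
scene belt_cover [(0.78, [284, 136, 48, 35]), (0.59, [355, 180, 15, 34])]
scene lift_point []
scene cover_press [(0.95, [288, 138, 44, 33])]
scene board [(0.94, [212, 139, 136, 119]), (0.53, [330, 171, 20, 17])]
scene lathe [(0.85, [209, 140, 137, 103])]
side jack_grip [(0.91, [264, 112, 13, 56]), (0.57, [294, 133, 61, 33])]
side saddle [(0.6, [295, 153, 9, 4])]
side handle_grip [(0.66, [336, 132, 15, 8])]
side belt_cover [(0.6, [239, 215, 36, 40]), (0.52, [199, 128, 52, 25]), (0.5, [258, 336, 66, 15])]
side lift_point [(0.78, [201, 177, 94, 112]), (0.67, [192, 170, 16, 52])]
side cover_press [(0.6, [237, 211, 41, 44])]
side board [(0.64, [205, 175, 92, 128])]
side lathe [(0.68, [207, 176, 85, 114]), (0.53, [237, 214, 42, 41])]
{'t': 0.45, 'q': array([-9.75910207e-01,  3.58671452e-01,  1.18508316e-02, -3.92273015e-05,
       -1.22410635e+00, -2.88091552e-01]), 'qd': array([-4.29866047e-05, -1.97893457e-03,  3.28222667e-03, -3.92775470e-05,
        1.18347639e-03, -2.20494309e-04]), 'joint_efforts': array([ 8.55147628e-04, -5.81718349e+01,  2.92999971e+01,  6.99548632e+00,
        1.14473965e-02, -3.69928455e-05]), 'eef_pos': array([ 0.20381666, -0.64343113,  0.18788649]), 'ee_rot': array([ 3.14145692e+00, -1.74679274e-06, -2.83481142e+00]), 'force': array([0.55455018, 0.34930228, 0.46096624]), 'moment': array([-0.02446701,  0.01662443,  0.00904336]), 'gripper_force': 0.0, 'width': 0.08776983955345029} 0.0188
```

View pics/scene.png

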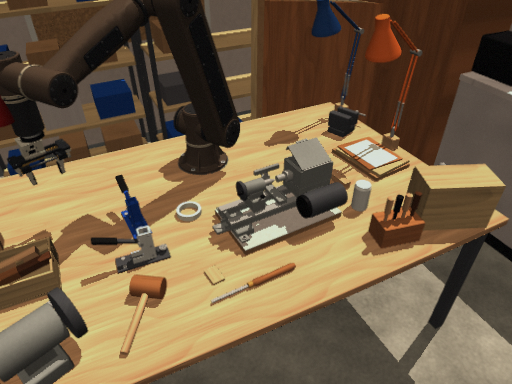

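View pics/side.png

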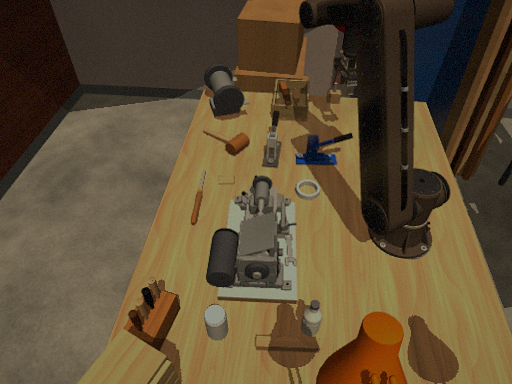

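The scene picture shows two jack look-alikes: the aluminium one at scene (143,245) / side (271,145), and the blue one at scene (131,212) / side (318,150). I choose the aluminium one. The lathe's cover stands open at scene (308,153), and the tail tongue points left at about (222,232).

Run:
```python
from h import *
s=arm.get_state(); H={}
ims=[]
x0,y0,r=0.25,-0.75,0.0025
for n in ('scene','side'):
    z=np.load(n+'.npz'); P,u,v=cloud(n,s,z['d']); col=z['p'][v,u]
    k=(P[:,0]>x0)&(P[:,0]<0.9)&(P[:,1]>y0)&(P[:,1]<0.45)&(P[:,2]<0.35)
    P=P[k];col=col[k];o=np.argsort(P[:,2]);P=P[o];col=col[o]
    im=np.zeros((260,480,3),np.uint8)
    im[((P[:,0]-x0)/r).astype(int).clip(0,259),((P[:,1]-y0)/r).astype(int).clip(0,479)]=col[:,::-1]
    im=cv2.dilate(im,np.ones((2,2)))
    ims.append(im)
    np.save(n+'_P.npy',np.c_[P,col])
    b=P[(abs(P[:,2])<0.01)];print(n,'bench z',np.median(b[:,2]))
big=cv2.resize(np.vstack(ims),(800,int(520*800/480)),interpolation=cv2.INTER_NEAREST)
cv2.imwrite('pics/top.png',cv2.resize(np.vstack(ims),(554,600)))
c=np.load('scene.npz')['p'][160:290,70:250,::-1];c2=np.load('side.npz')['p'][90:300,190:350,::-1]
cv2.imwrite('pics/crop.png',np.hstack([cv2.resize(c,(440,318)),cv2.resize(c2,(242,318))]))
```

```text
scene bench z 0.001435566814068534
side bench z -0.0009750539916801859
```

View pics/top.png

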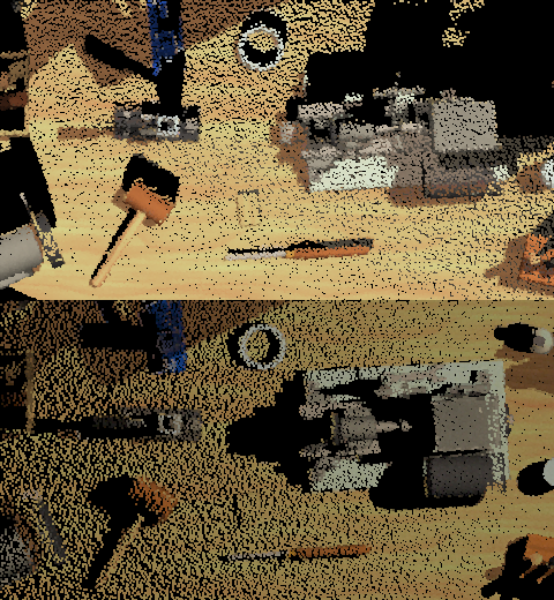

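View pics/crop.png

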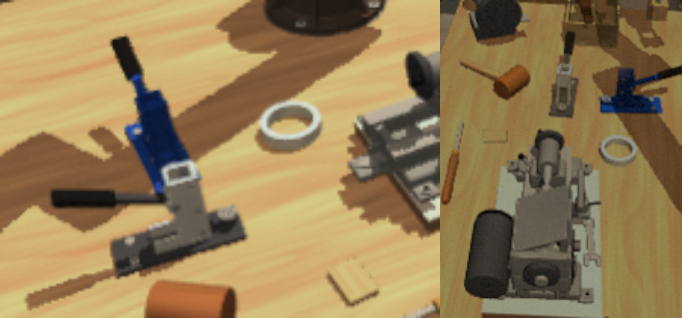

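The crop confirms the aluminium jack: grey housing, black handle towards -y, saddle towards +y. The tongue sticks out of the lathe at scene crop (365,165). Next I take the numbers from the depth.

Run:
```python
from h import *
f=lambda a:np.round(a,4).tolist()
for n in ('scene','side'):
    A=np.load(n+'_P.npy');P=A[:,:3]
    def sel(x,y,z): 
        return P[(P[:,0]>x[0])&(P[:,0]<x[1])&(P[:,1]>y[0])&(P[:,1]<y[1])&(P[:,2]>z[0])&(P[:,2]<z[1])]
    def rep(nm,Q):
        if len(Q)<4: print(n,nm,len(Q));return
        print(n,nm,len(Q),'med',f(np.median(Q,0)),'lo',f(np.percentile(Q,3,0)),'hi',f(np.percentile(Q,97,0)))
    def rect(nm,Q):
        c,wh,a=cv2.minAreaRect((Q[:,:2]*1000).astype(np.float32));print('   rect',nm,c,wh,a)
    Q=sel((.45,.58),(-.44,-.33),(.115,.14));rep('housing top',Q); len(Q)>4 and rect('h',Q)
    Q=sel((.45,.58),(-.52,-.28),(.004,.014));rep('base',Q);rect('base',Q)
    Q=sel((.47,.56),(-.36,-.29),(.022,.04));rep('saddle',Q)
    Q=sel((.45,.58),(-.56,-.45),(.07,.16));rep('handle',Q)
    Q=sel((.48,.6),(-.16,-.085),(.035,.07));rep('tongue',Q)
    Q=sel((.48,.6),(-.16,-.085),(.035,.056));rep('tongue low',Q); rect('t',Q)
    B=sel((.3,.8),(-.12,.4),(.020,.034));rep('board',B);rect('b',B)
    C=sel((.4,.62),(.15,.36),(.2,.33));rep('cover',C);rect('c',C)
    # plane fit
    m=np.median(C,0);u,s_,vt=np.linalg.svd(C-C.mean(0));print('   normal',f(vt[2]),f(s_/len(C)**.5))
```

```text
scene housing top 137 med [0.5268, -0.385, 0.1261] lo [0.5035, -0.4074, 0.1156] hi [0.5439, -0.3655, 0.1305]
   rect h (523.0298461914062, -386.2417907714844) (43.95637130737305, 43.32252883911133) 88.70752716064453
scene base 587 med [0.5363, -0.4463, 0.009] lo [0.4618, -0.5034, 0.0042] hi [0.5727, -0.3237, 0.0134]
   rect base (516.203125, -401.7566833496094) (231.18934631347656, 128.19029235839844) 88.83653259277344
scene saddle 56 med [0.5247, -0.3395, 0.0297] lo [0.5078, -0.3584, 0.0231] hi [0.5353, -0.3252, 0.0339]
scene handle 234 med [0.5213, -0.5093, 0.1317] lo [0.5046, -0.5488, 0.1071] hi [0.5293, -0.4542, 0.1505]
scene tongue 201 med [0.5403, -0.1113, 0.0515] lo [0.5109, -0.1434, 0.0415] hi [0.591, -0.0877, 0.0683]
scene tongue low 158 med [0.5411, -0.1197, 0.0502] lo [0.514, -0.1441, 0.0406] hi [0.5791, -0.0877, 0.0555]
   rect t (544.967529296875, -116.76737213134766) (112.17166137695312, 55.266212463378906) 3.4501535892486572
scene board 1945 med [0.6177, 0.0821, 0.0267] lo [0.4584, -0.0819, 0.0213] hi [0.7951, 0.3223, 0.0309]
   rect b (606.6013793945312, 142.420440673
[... 807 characters left out ...]
074, -0.3588, 0.0226] hi [0.5292, -0.317, 0.0338]
side handle 110 med [0.5122, -0.5029, 0.1262] lo [0.4992, -0.5441, 0.1049] hi [0.5252, -0.4556, 0.1435]
side tongue 0
side tongue low 0
   rect t (0.0, 0.0) (0.0, 0.0) 0.0
side board 2358 med [0.4558, 0.1908, 0.0254] lo [0.3882, -0.0652, 0.0209] hi [0.7871, 0.3443, 0.0316]
   rect b (592.396240234375, 112.15695190429688) (403.1578369140625, 478.35247802734375) 3.0003745555877686
side cover 1865 med [0.5123, 0.2857, 0.2473] lo [0.4615, 0.1971, 0.2037] hi [0.5687, 0.3464, 0.2795]
   rect c (515.696533203125, 268.9270935058594) (114.61465454101562, 166.0369110107422) 3.3479366302490234
   normal [-0.3672, -0.2925, -0.8829] [0.0471, 0.034, 0.015]
```

```bash
cat >> h.py <<'E'
def go(p,yaw):
    s=arm.get_state();R=Rn.from_euler('xyz',s['ee_rot']).as_matrix()
    d=R.T@(np.array(p)-s['eef_pos'])/0.025
    dy=(yaw-s['ee_rot'][2]+np.pi)%(2*np.pi)-np.pi
    n=max(np.linalg.norm(d)*.4, abs(np.degrees(dy))/10.7)
    print('to',p,'->',np.round(d,2).tolist(),'turn',round(-np.degrees(dy)/5,2),'rows>=',round(n,1))
E
python3 - <<'E'
from h import *
c=arm.get_calibration('wrist');print(np.round(c['mount'],3),np.round(c['mtx'],1))
go([.5,-.25,.40],-np.pi/2)
go([.5,.2,.40],-np.pi/2)
E
```

```text
[[-0.    -0.953 -0.302  0.082]
 [ 1.    -0.001  0.     0.001]
 [-0.    -0.302  0.953 -0.197]
 [ 0.     0.     0.     1.   ]] [[273.2   0.  254.3]
 [  0.  273.2 195.9]
 [  0.    0.    1. ]]
to [0.5, -0.25, 0.4] -> [-16.05, 11.43, -8.48] turn -14.48 rows>= 8.6
to [0.5, 0.2, 0.4] -> [-21.48, 28.59, -8.48] turn -14.48 rows>= 14.7
```

```bash
python3 -m crank '[[[-1.5,1,-2,-2],[-3,2,-4,-4],[-5,3.5,-6,-6],[-7,5,-8.5,-8],[-9,6.5,-8.5,-10],[-11,8,-8.5,-12],[-13,9.5,-8.5,-14],[-15,10.7,-8.5,-14.5],[-16,11.4,-8.5,-14.5],[-16,11.4,-8.5,-14.5],[-16,11.4,-8.5,-14.5],[-16,11.4,-8.5,-14.5]]]' 1
python3 - <<'E'
from h import *
s,p,d=grab('wrist');print(s['t'],s['eef_pos'],s['ee_rot'])
cv2.imwrite('pics/w1.png',p[:,:,::-1]);np.savez('w1.npz',p=p,d=d)
import pickle;pickle.dump(s,open('w1.pkl','wb'))
for th in ('jack_grip','saddle','handle_grip','lift_point'):
    for r in arm.trace(th,'wrist'): 
        P,_,_=cloud('wrist',s,d,r['mask']); 
        if len(P): print(th,round(r['score'],2),[round(float(x)) for x in r['extent']],np.round(np.median(P,0),4))
go([.5,.2,.40],-np.pi/2)
E
```

```text
t: 2.4
eef_pos: [0.4985, -0.2519, 0.4007]
ee_rot: [-3.141, -0.0, -1.571]
force: [0.2, 0.7, -0.2]
width: 0.0007
gripper_force: 0.0
2.4 [ 0.49847051 -0.25185237  0.4007082 ] [-3.14135125e+00 -2.55360423e-04 -1.57052394e+00]
jack_grip 0.98 [227, 0, 35, 119] [ 0.5156 -0.4089  0.0105]
jack_grip 0.7 [301, 50, 175, 48] [ 0.302  -0.3932  0.0944]
saddle 0.83 [234, 72, 16, 44] [ 0.5201 -0.3544  0.0306]
saddle 0.77 [304, 68, 53, 23] [ 0.3698 -0.3868  0.0306]
handle_grip 0.72 [410, 49, 64, 26] [ 0.2115 -0.4014  0.133 ]
handle_grip 0.45 [233, 0, 20, 8] [ 0.5157 -0.4826  0.1207]
handle_grip 0.26 [235, 3, 22, 65] [ 0.5171 -0.4562  0.1092]
lift_point 0.76 [190, 201, 98, 118] [ 0.5279 -0.0941  0.0557]
lift_point 0.36 [104, 145, 40, 119] [ 0.7951 -0.0843  0.02  ]
to [0.5, 0.2, 0.4] -> [-18.07, -0.06, 0.02] turn -0.0 rows>= 7.2
```

View pics/w1.png

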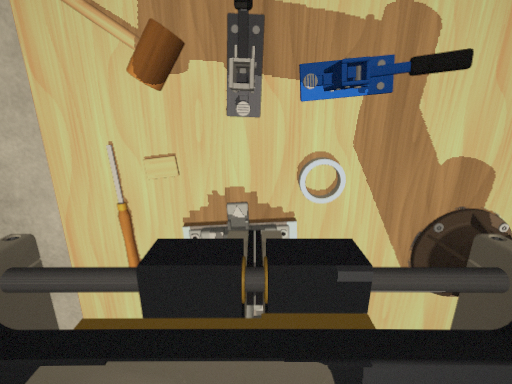

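Wrist view: aluminium jack's saddle at (243,107), housing (243,72); tongue with triangle at (238,213); board tail edge along row ~224; blue jack at (350,77).

Run:
```python
from h import *
import pickle
s=pickle.load(open('w1.pkl','rb'));z=np.load('w1.npz');d=z['d']
P,u,v=cloud('wrist',s,d)
f=lambda a:np.round(a,4).tolist()
def box(u0,u1,v0,v1,z0,z1):
    k=(u>=u0)&(u<=u1)&(v>=v0)&(v<=v1)&(P[:,2]>z0)&(P[:,2]<z1);return P[k]
for nm,b in dict(saddle=(230,258,92,120,.025,.04),tongue=(222,252,198,222,.035,.062),htop=(225,260,45,95,.115,.14),base=(220,270,5,122,.005,.016),board=(175,305,215,232,.02,.034)).items():
    Q=box(*b)
    if len(Q)<4: print(nm,len(Q));continue
    print(nm,len(Q),'med',f(np.median(Q,0)),'lo',f(np.percentile(Q,2,0)),'hi',f(np.percentile(Q,98,0)),'rect',cv2.minAreaRect((Q[:,:2]*1000).astype(np.float32)))
B=box(175,305,210,240,.018,.034)
# tail edge: min y per x bin
for a in np.arange(.38,.70,.03):
    q=B[(B[:,0]>a)&(B[:,0]<a+.03)]
    if len(q)>3: print(round(a+.015,3),np.round(q[:,1].min(),4),len(q))
b=box(0,511,130,180,-.01,.01);print('bench',np.median(b[:,2]))
Q=box(222,256,196,216,.035,.062)
for v0 in range(200,222,3):
    q=box(215,262,v0,v0+2,.035,.065)
    if len(q): print(v0,f(np.median(q[:,1])),f(q[:,0].min()),f(q[:,0].max()),f(np.median(q[:,2])))
```

```text
saddle 199 med [0.5214, -0.3394, 0.03] lo [0.5096, -0.3651, 0.0269] hi [0.5333, -0.3243, 0.0338] rect ((519.602294921875, -345.355712890625), (46.527191162109375, 26.413436889648438), 77.35945892333984)
tongue 437 med [0.5345, -0.125, 0.05] lo [0.5127, -0.1449, 0.0428] hi [0.5572, -0.1005, 0.0548] rect ((535.3030395507812, -122.77572631835938), (45.297176361083984, 45.59077072143555), 0.3019219934940338)
htop 565 med [0.52, -0.3834, 0.1273] lo [0.4994, -0.4087, 0.1186] hi [0.5392, -0.3656, 0.1295] rect ((520.0305786132812, -387.2419738769531), (43.75797653198242, 42.02519607543945), 88.2742919921875)
base 2005 med [0.5071, -0.4352, 0.008] lo [0.484, -0.5002, 0.0058] hi [0.5534, -0.322, 0.0114] rect ((518.6156616210938, -411.4976501464844), (183.5861053466797, 69.66612243652344), 87.85832977294922)
board 355 med [0.4817, -0.0831, 0.0258] lo [0.4047, -0.0931, 0.0204] hi [0.6601, -0.0656, 0.0279] rect ((532.99853515625, -79.29461669921875), (258.6849060058594, 28.495407104492188), 0.04035322368144989)
0.395 -0.0936 54
0.425 -0.0933 118
0.455 -0.0921 44
0.485 -0.0902 29
0.515 -0.0884 13
0.575 -0.0858 31
0.605 -0.084 38
0.635 -0.0824 63
0.665 -0.0805 69
bench -0.00013755300887613453
200 -0.1447 0.5148 0.5556 0.0438
203 -0.1417 0.5146 0.5574 0.0493
206 -0.1352 0.5147 0.5573 0.0498
209 -0.1285 0.5127 0.5576 0.0502
212 -0.1218 0.5127 0.5579 0.0507
215 -0.1154 0.5127 0.5559 0.0508
218 -0.1083 0.5126 0.556 0.0502
221 -0.1022 0.5124 0.5567 0.0503
```

```bash
python3 -m crank '[[[-2,0,-0.8,0],[-4.5,0,-0.8,0],[-7,0,-0.8,0],[-9.5,0,-0.8,0],[-12,0,-0.8,0],[-14.5,0,-0.8,0],[-17,0,-0.8,0],[-19.5,0,-0.8,0],[-21.5,0,-0.8,0],[-22.5,0,-0.8,0],[-22.5,0,-0.8,0],[-22.5,0,-0.8,0]]]'
python3 - <<'E'
from h import *
s,p,d=grab('wrist');print(s['t'],s['eef_pos'],s['ee_rot'])
cv2.imwrite('pics/w2.png',p[:,:,::-1]);np.savez('w2.npz',p=p,d=d)
import pickle;pickle.dump(s,open('w2.pkl','wb'))
for r in arm.trace('belt_cover','wrist')[:2]:
    P,u,v=cloud('wrist',s,d,r['mask']);P=P[(P[:,2]>.18)&(P[:,2]<.34)]
    if len(P)<10: continue
    c=np.median(P,0);
    for _ in range(5):
        A=np.c_[P[:,:2],np.ones(len(P))];w=np.linalg.lstsq(A,P[:,2],rcond=None)[0];e=abs(A@w-P[:,2]);P=P[e<max(.004,1.5*np.median(e))]
    print(r['score'],r['extent'],len(P),'plane',np.round(w,4),'slope',np.arctan(np.hypot(w[0],w[1])),np.round(np.percentile(P,[1,50,99],axis=0),4).tolist(),cv2.minAreaRect((P[:,:2]*1000).astype(np.float32)))
E
```

```text
t: 4.15
eef_pos: [0.4986, 0.3106, 0.4207]
ee_rot: [-3.141, -0.0, -1.57]
force: [1.0, 0.2, -0.0]
width: 0.0008
gripper_force: 0.0
4.15 [0.49856153 0.31064236 0.42074947] [-3.14125573e+00 -5.52559236e-05 -1.57007950e+00]
0.58 [198.0, 69.6, 90.7, 113.3] 8369 plane [-0.496  -0.0269  0.5204] slope 0.46104431301423243 [[0.465, 0.1913, 0.2283], [0.5143, 0.2505, 0.2585], [0.5727, 0.3195, 0.2823]] ((518.16455078125, 255.838623046875), (112.5979995727539, 132.0050506591797), 3.222170352935791)
```

View pics/w2.png

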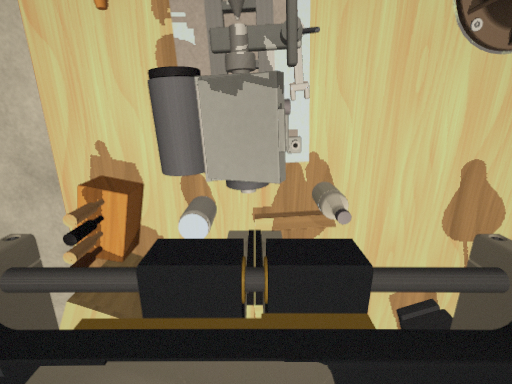

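Wrist view: cover lid at (240,125), nothing over it; plane fit gives 0.46 rad open, centre y 0.256, hinge x about 0.567. I press at (0.480, 0.256).

```bash
python3 -m crank '[[[1,0.4,1.5,0],[2,0.7,3,0],[2.2,0.75,4.5,0],[2.2,0.75,5.2,0],[2.2,0.75,5.5,0],[2.2,0.75,5.8,0],[2.2,0.75,6.1,0],[2.2,0.75,6.4,0],[2.2,0.75,6.7,0],[2.2,0.75,6.9,0],[2.2,0.75,7.1,0],[2.2,0.75,7.1,0]]]' 1 40
```

```text
t: 5.75
eef_pos: [0.4795, 0.2564, 0.2426]
ee_rot: [3.141, -0.0, -1.569]
force: [-0.9, -0.1, 0.4]
width: 0.0004
gripper_force: 0.0
```

```bash
python3 -m crank '[[[0,0,0.1,0],[0,0,0.2,0],[0,0,0.3,0],[0,0,0.4,0],[0,0,0.45,0],[0,0,0.5,0],[0,0,0.5,0]]]'
```

```text
t: 6.62
eef_pos: [0.4797, 0.2565, 0.2303]
ee_rot: [3.142, -0.0, -1.569]
force: [-0.8, -0.7, -0.2]
width: 0.0002
gripper_force: 0.0
```

```bash
python3 -m crank '[[[0,0,0.05,0],[0,0,0.1,0]]]'; python3 -m crank '[[[0,0,0.05,0],[0,0,0.08,0]]]'
```

```text
t: 6.88
eef_pos: [0.4797, 0.2566, 0.2279]
ee_rot: [-3.142, 0.0, -1.569]
force: [0.6, -0.6, 0.6]
width: 0.0006
gripper_force: 0.4
t: 7.12
eef_pos: [0.4796, 0.2565, 0.2259]
ee_rot: [3.142, -0.0, -1.569]
force: [-0.7, -0.5, 1.3]
width: 0.0006
gripper_force: 0.4
```

Run:
```python
from h import *
for n in ('scene','side'):
    s,p,d=grab(n);P,u,v=cloud(n,s,d)
    cv2.imwrite(f'pics/{n}2.png',cv2.resize(p[120:270,200:360,::-1],(640,600)))
    for x in np.arange(.44,.6,.012):
        k=(abs(P[:,0]-x)<.006)&(P[:,1]>.20)&(P[:,1]<.235)&(P[:,2]>.15)&(P[:,2]<.32)
        if k.sum()>3: print(n,round(x,3),np.round(np.median(P[k,2]),4),end='; ')
    print()
```

```text
scene 0.464 0.218; scene 0.476 0.2625; scene 0.488 0.2599; scene 0.5 0.256; scene 0.512 0.252; scene 0.524 0.2467; scene 0.536 0.2438; scene 0.548 0.2388; scene 0.56 0.2364; scene 0.572 0.1997; scene 0.584 0.1823; 
side 0.476 0.2596; side 0.512 0.2469; side 0.524 0.2456; side 0.536 0.2415; side 0.548 0.2374; side 0.56 0.2342; side 0.572 0.2289;
```

View pics/scene2.png

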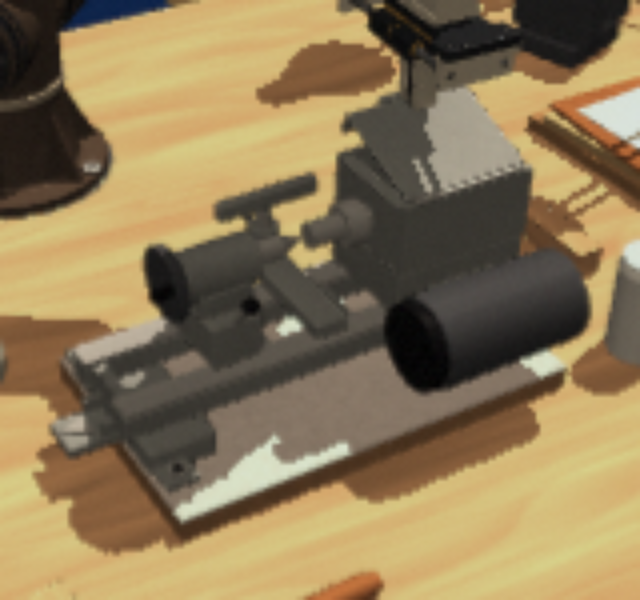

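View pics/side2.png

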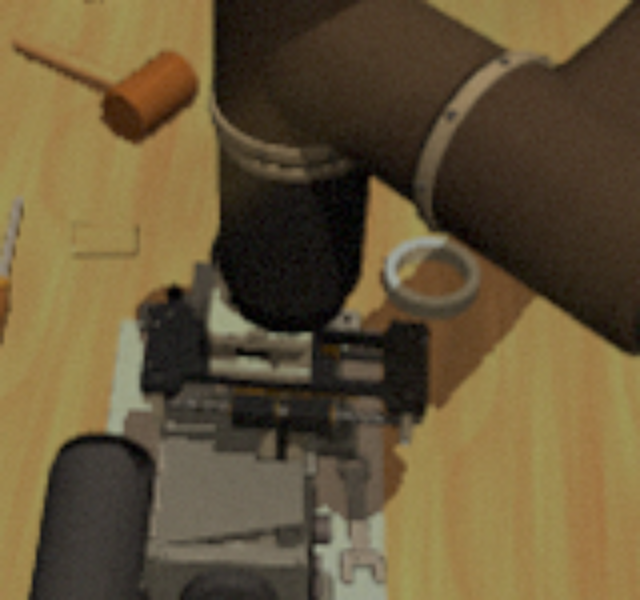

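Run:
```python
from h import *
s,p,d=grab('wrist');P,u,v=cloud('wrist',s,d)
k=(P[:,2]>.2)&(P[:,2]<.3)&(P[:,1]>.17)&(P[:,1]<.34)
Q=P[k]
for x in np.arange(.43,.6,.012):
    q=Q[(abs(Q[:,0]-x)<.006)]
    if len(q): print(round(x,3),len(q),np.round(np.percentile(q[:,2],[10,50,90]),4),np.round(q[:,1].min(),3),np.round(q[:,1].max(),3))
for n in('scene','side'):
    print(n,project(n,s,[s['eef_pos'],[.4795,.2565,.30],[.46,.2565,.27]]))
print(s['joint_efforts'],s['force'],s['moment'])
cv2.imwrite('pics/w3.png',p[:,:,::-1])
```

```text
0.454 404 [0.2446 0.2664 0.2676] 0.187 0.253
0.466 2157 [0.2483 0.2642 0.2662] 0.18 0.252
0.478 2903 [0.259  0.2617 0.282 ] 0.181 0.321
0.49 2301 [0.2546 0.2576 0.2603] 0.181 0.32
0.502 2086 [0.2221 0.2533 0.2552] 0.171 0.26
0.514 2102 [0.2205 0.2492 0.2511] 0.17 0.262
0.526 1998 [0.2205 0.2451 0.2472] 0.17 0.264
0.538 1809 [0.2219 0.2413 0.2432] 0.184 0.266
0.55 1748 [0.2218 0.2373 0.2393] 0.185 0.271
0.562 1813 [0.23   0.2333 0.2352] 0.185 0.287
0.574 968 [0.2233 0.229  0.2315] 0.186 0.291
scene [[303.02859188 154.75141609]
 [304.39349017 137.66037564]
 [301.12603518 142.38445296]]
side [[269.74472956 239.33300981]
 [270.45556916 223.70819242]
 [276.8293944  230.77164071]]
[-3.49715422e-02 -3.89701080e+01  2.92080152e+01  6.98551700e+00
 -1.87842008e-03  7.80148148e-04] [-0.43706803 -0.54171492  0.1272074 ] [0.02194032 0.12167421 0.03231086]
```

```bash
python3 -m crank '[[[0,0,-0.2,0],[0,0,-0.4,0],[0,0,-0.6,0]]]';python3 -m crank '[[[0,0,-0.2,0],[0,0,-0.4,0],[0,0,-0.6,0]]]';python3 -m crank '[[[0,0,-0.3,0],[0,0,-0.6,0],[0,0,-1.2,0],[0,0,-1.6,0],[0,0,-2,0]]]'
python3 - <<'E'
from h import *
s,p,d=grab('wrist');P,u,v=cloud('wrist',s,d)
k=(P[:,2]>.2)&(P[:,2]<.3)&(P[:,1]>.19)&(P[:,1]<.24)
Q=P[k]
for x in np.arange(.43,.6,.012):
    q=Q[(abs(Q[:,0]-x)<.006)]
    if len(q): print(round(x,3),len(q),np.round(np.percentile(q[:,2],[10,50,90]),4))
# finger tip position from scene depth
s,p,d=grab('scene');P,u,v=cloud('scene',s,d)
k=(abs(P[:,0]-.48)<.04)&(abs(P[:,1]-.256)<.03)&(P[:,2]>.2)&(P[:,2]<.4);Q=P[k]
for z in np.arange(.24,.36,.01):
    q=Q[abs(Q[:,2]-z)<.005]
    if len(q): print('z',round(z,3),len(q),np.round(np.percentile(q,[5,95],axis=0)[:,:2],3).tolist())
print(s['eef_pos'])
E
```

```text
t: 7.65
eef_pos: [0.4797, 0.2566, 0.2415]
ee_rot: [-3.141, 0.0, -1.569]
force: [0.6, 0.5, 0.3]
width: 0.0004
gripper_force: 0.0
t: 8.02
eef_pos: [0.4796, 0.2565, 0.2563]
ee_rot: [-3.142, 0.0, -1.569]
force: [0.0, 0.5, -0.2]
width: 0.0008
gripper_force: 0.0
t: 8.65
eef_pos: [0.4797, 0.2566, 0.3069]
ee_rot: [-3.141, 0.0, -1.569]
force: [0.0, -0.5, 0.4]
width: 0.0007
gripper_force: 0.0
0.454 130 [0.2442 0.2634 0.2674]
0.466 710 [0.2532 0.2641 0.2656]
0.478 770 [0.26   0.2617 0.2635]
0.49 720 [0.256  0.2576 0.2594]
0.502 690 [0.2519 0.2536 0.2555]
0.514 664 [0.248  0.2498 0.2515]
0.526 636 [0.244  0.2457 0.2476]
0.538 624 [0.2398 0.2417 0.2436]
0.55 579 [0.2358 0.2378 0.2395]
0.562 567 [0.2318 0.2338 0.2355]
0.574 320 [0.2241 0.2293 0.2317]
z 0.24 1 [[0.52, 0.239], [0.52, 0.239]]
z 0.25 59 [[0.499, 0.23], [0.519, 0.283]]
z 0.26 96 [[0.465, 0.229], [0.502, 0.281]]
z 0.27 38 [[0.456, 0.23], [0.475, 0.282]]
z 0.35 10 [[0.473, 0.247], [0.497, 0.264]]
[0.48023346 0.25674375 0.30818942]
```

Run:
```python
from h import *
s,p,d=grab('wrist');c=arm.get_calibration('wrist');M=np.array(c['mount'])
v,u=np.nonzero(d>0);K=np.array(c['mtx'])
q=cv2.undistortPoints(np.c_[u,v].astype(float)[:,None],K,np.array([float(c['k1']),0,0,0,0]))[:,0]
z=d[v,u];T=np.c_[q*z[:,None],z]@M[:3,:3].T+M[:3,3]
k=(abs(T[:,1])<.05)&(abs(T[:,0])<.05)&(T[:,2]<0.03)
for a in np.arange(-.13,.03,.01):
    m=k&(abs(T[:,2]-a)<.005)
    if m.sum(): print(round(a,3),m.sum(),np.round(np.percentile(T[m],[2,98],axis=0)[:,:2],3).tolist(),'px',np.median(u[m]),np.median(v[m]))
P,_,_=cloud('wrist',s,d)
n='side';s,p,d=grab(n);P,u,v=cloud(n,s,d)
k=(abs(P[:,0]-.48)<.05)&(abs(P[:,1]-.256)<.05)&(P[:,2]>.2)&(P[:,2]<.45);Q=P[k]
for z in np.arange(.24,.44,.01):
    q=Q[abs(Q[:,2]-z)<.005]
    if len(q): print('z',round(z,3),len(q),np.round(np.percentile(q,[5,95],axis=0)[:,:2],3).tolist())
w=cv2.imread('pics/w3.png')
cv2.imwrite('pics/v9.png',np.hstack([cv2.resize(p[170:260,230:310,::-1],(400,450)),cv2.resize(arm.grab_frame('scene')[0][100:190,265:345,::-1],(400,450))]))
```

```text
-0.13 14846 [[0.021, -0.041], [0.038, 0.033]] px 240.0 296.0
-0.12 5737 [[0.025, -0.049], [0.038, 0.049]] px 254.0 260.0
-0.11 1364 [[0.033, -0.033], [0.038, 0.033]] px 265.0 241.0
-0.1 27 [[-0.002, -0.004], [0.004, 0.004]] px 245.0 309.0
-0.09 142 [[-0.011, -0.004], [-0.001, 0.004]] px 255.0 300.0
-0.08 266 [[-0.011, -0.004], [0.011, 0.004]] px 254.0 292.0
-0.07 170 [[0.008, -0.005], [0.011, 0.006]] px 255.0 254.0
-0.06 204 [[0.004, -0.006], [0.011, 0.006]] px 253.0 245.0
-0.05 342 [[0.009, -0.015], [0.011, 0.016]] px 253.0 235.0
-0.04 120 [[0.007, -0.015], [0.011, 0.015]] px 256.0 231.0
z 0.24 63 [[0.461, 0.213], [0.529, 0.301]]
z 0.25 276 [[0.488, 0.213], [0.524, 0.302]]
z 0.26 302 [[0.46, 0.211], [0.495, 0.301]]
z 0.27 36 [[0.456, 0.219], [0.468, 0.294]]
z 0.35 20 [[0.467, 0.265], [0.49, 0.27]]
z 0.36 28 [[0.465, 0.262], [0.492, 0.27]]
z 0.37 31 [[0.464, 0.266], [0.495, 0.271]]
z 0.38 31 [[0.462, 0.266], [0.495, 0.271]]
z 0.39 11 [[0.477, 0.263], [0.483, 0.269]]
z 0.41 1 [[0.455, 0.296], [0.455, 0.296]]
z 0.42 74 [[0.435, 0.268], [0.519, 0.298]]
z 0.43 203 [[0.436, 0.233], [0.518, 0.297]]
```

View pics/v9.png

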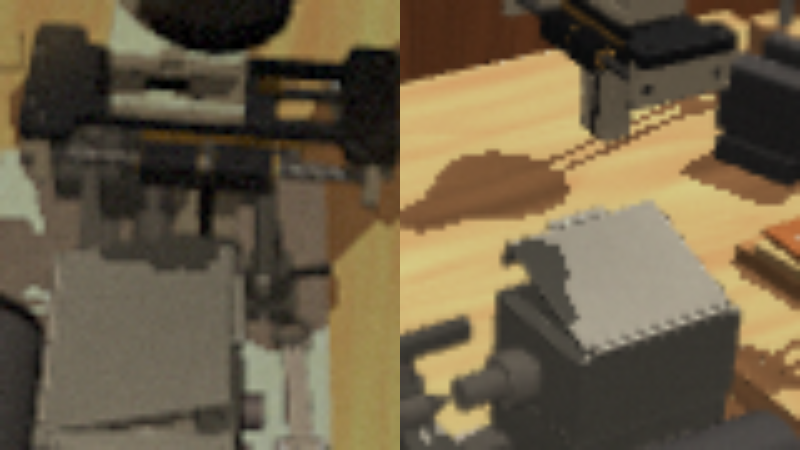

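The fingertips actually sit about 37 to 40 mm above the reported TCP: scene and side depth and the wrist view agree. So the cover was pressed only to 0.33 rad. I carry on pressing with that offset.

```bash
python3 -m crank '[[[0,0,1,0],[0,0,2,0],[0,0,2.7,0],[0,0,3.1,0],[0,0,3.3,0],[0,0,3.5,0],[0,0,3.7,0],[0,0,3.9,0],[0,0,4.0,0],[0,0,4.1,0]]]'; python3 -m crank '[[[0,0,0.1,0],[0,0,0.2,0]]]'; python3 -m crank '[[[0,0,0.1,0],[0,0,0.2,0]]]'
```

```text
t: 10.15
eef_pos: [0.4796, 0.2565, 0.2034]
ee_rot: [-3.142, -0.0, -1.569]
force: [0.1, 0.2, 0.5]
width: 0.0006
gripper_force: 0.4
t: 10.4
eef_pos: [0.4796, 0.2565, 0.1988]
ee_rot: [-3.142, 0.0, -1.569]
force: [-5.9, -0.7, 12.2]
width: 0.0007
gripper_force: 5.8
t: 10.65
eef_pos: [0.4797, 0.2565, 0.1933]
ee_rot: [-3.141, 0.0, -1.57]
force: [-0.2, -0.1, 0.0]
width: 0.0004
gripper_force: 0.0
```

```bash
python3 -m crank '[[[0,0,0.05,0],[0,0,0.1,0],[0,0,0.1,0]]]'; python3 -m crank '[[[0,0,0.04,0],[0,0,0.08,0]]]';python3 -m crank '[[[0,0,0.04,0],[0,0,0.08,0]]]'
```

```text
t: 11.02
eef_pos: [0.4796, 0.2565, 0.1917]
ee_rot: [-3.141, 0.0, -1.569]
force: [-3.0, -0.9, 6.9]
width: 0.0006
gripper_force: 3.2
t: 11.28
eef_pos: [0.4798, 0.2565, 0.1914]
ee_rot: [-3.14, 0.001, -1.569]
force: [-10.9, -1.4, 23.5]
width: 0.0001
gripper_force: 11.3
t: 11.52
eef_pos: [0.4799, 0.2565, 0.1912]
ee_rot: [-3.139, 0.001, -1.568]
force: [-16.2, -2.9, 34.9]
width: 0.0007
gripper_force: 17.3
```

Force climbs at a hard stop (reported z 0.1914, tips at about 0.230) after the snap, so the cover is shut. I retract and travel to the jack.

```bash
python3 -m crank '[[[0,0,-1,0],[0,0,-3,0],[0.5,0,-5,0],[2.5,-0.2,-5.8,0],[5,-0.5,-5.8,0],[7.5,-0.7,-5.8,0],[10,-0.9,-5.8,0],[12.5,-1.1,-5.8,0],[15,-1.2,-5.8,0],[17.5,-1.3,-5.8,0],[20,-1.4,-5.8,0.2],[22,-1.6,-5.8,0.48]]]' 0 40
python3 - <<'E'
from h import *
s,p,d=grab('scene');P,u,v=cloud('scene',s,d)
for x in np.arange(.44,.6,.02):
    k=(abs(P[:,0]-x)<.01)&(P[:,1]>.20)&(P[:,1]<.30)&(P[:,2]>.15)&(P[:,2]<.32)
    if k.sum()>3: print(round(x,3),np.round(np.median(P[k,2]),4),end='; ')
s,p,d=grab('wrist');P,u,v=cloud('wrist',s,d);print('\n',s['eef_pos'])
np.savez('w4.npz',p=p,d=d)
f=lambda a:np.round(a,4).tolist()
def sel(x,y,z): return P[(P[:,0]>x[0])&(P[:,0]<x[1])&(P[:,1]>y[0])&(P[:,1]<y[1])&(P[:,2]>z[0])&(P[:,2]<z[1])]
for nm,Q in dict(htop=sel((.48,.56),(-.43,-.34),(.12,.14)),base=sel((.47,.57),(-.52,-.31),(.005,.013)),grip=sel((.48,.56),(-.58,-.46),(.1,.17)),saddle=sel((.49,.56),(-.354,-.30),(.027,.035))).items():
    if len(Q)>5: print(nm,len(Q),f(np.median(Q,0)),f(np.percentile(Q,[2,98],axis=0)),cv2.minAreaRect((Q[:,:2]*1000).astype(np.float32)))
go([.521,-.386,.25],np.radians(-92.3))
E
```

```text
t: 13.02
eef_pos: [0.5201, -0.2959, 0.3318]
ee_rot: [-3.142, -0.0, -1.613]
force: [0.8, 0.8, -0.4]
width: 0.0877
gripper_force: 0.0
0.44 0.23; 0.46 0.2313; 0.48 0.2307; 0.5 0.2317; 0.52 0.2312; 0.54 0.2318; 0.56 0.2306; 0.58 0.1921; 
 [ 0.52007918 -0.30027098  0.33061138]
htop 666 [0.5186, -0.3842, 0.1274] [[0.4993, -0.4091, 0.1226], [0.539, -0.3661, 0.1293]] ((519.140869140625, -387.6761779785156), (43.61853790283203, 42.6547966003418), 87.60283660888672)
base 2388 [0.5119, -0.4355, 0.0079] [[0.4835, -0.5004, 0.0058], [0.5536, -0.3231, 0.0115]] ((518.6990356445312, -411.7545166015625), (184.04742431640625, 69.80782318115234), 87.7485122680664)
grip 912 [0.5156, -0.4898, 0.1246] [[0.5024, -0.5094, 0.1108], [0.5284, -0.4619, 0.1324]] ((516.0177612304688, -485.6327819824219), (51.1670036315918, 26.915489196777344), 88.45762634277344)
saddle 185 [0.522, -0.3362, 0.0298] [[0.5097, -0.3478, 0.0282], [0.5346, -0.324, 0.0317]] ((521.7846069335938, -336.1230773925781), (25.263805389404297, 26.304807662963867), 41.87929916381836)
to [0.521, -0.386, 0.25] -> [3.53, -0.21, 3.21] turn -0.06 rows>= 1.9
```

Cover depth is flat at 0.231, so it is shut. Jack housing centre is at about (0.520, -0.3875), yaw about 87.7°.

```bash
python3 -m crank '[[[1.5,-0.1,1.5,0],[3,-0.1,3.5,0],[3.5,-0.13,5,0],[3.5,-0.13,5.5,0],[3.5,-0.13,5.5,0],[3.5,-0.13,5.5,0]]]' 0; python3 -c "
from h import *
go([.5197,-.3875,.047],np.radians(-92.3))"
```

```text
t: 13.88
eef_pos: [0.5213, -0.3808, 0.1968]
ee_rot: [-3.139, -0.001, -1.61]
force: [0.5, -0.2, -0.4]
width: 0.0876
gripper_force: 0.0
to [0.5197, -0.3875, 0.047] -> [0.26, 0.07, 5.99] turn 0.01 rows>= 2.4
```

```bash
python3 -m crank '[[[0.26,0.07,1.5,0],[0.26,0.07,3,0],[0.26,0.07,4.3,0],[0.26,0.07,5.3,0],[0.26,0.07,5.8,0],[0.26,0.07,6,0],[0.26,0.07,6,0]]]' 0; python3 -m crank '[[[0,0,0,0],[0,0,0,0],[0,0,0,0],[0,0,0,0],[0,0,0,0],[0,0,0,0]]]' 1 40
```

```text
t: 14.75
eef_pos: [0.5188, -0.3876, 0.0454]
ee_rot: [-3.14, -0.001, -1.611]
force: [-0.3, -0.7, -0.0]
width: 0.0875
gripper_force: 0.0
t: 15.5
eef_pos: [0.5189, -0.3875, 0.0446]
ee_rot: [-3.14, -0.0, -1.611]
force: [2.9, 0.5, -0.2]
width: 0.0395
gripper_force: 40.0
```

```bash
python3 -m crank '[[[0,0,-0.05,0],[0,0,-0.12,0],[0,0,-0.12,0],[0,0,-0.12,0]]]'; python3 -m crank '[[[-0.5,0,0,0],[-1.2,0,0,0],[-2,0,0,0],[-2.8,-0.1,0,0],[-3.6,-0.1,0,0],[-4.4,-0.15,0,0],[-5.2,-0.2,0,0],[-6,-0.2,0,0],[-6.5,-0.21,0,0],[-6.5,-0.21,0,0],[-6.5,-0.21,0,0]]]'
python3 - <<'E'
from h import *
f=lambda a:np.round(a,4).tolist()
for n in ('scene','wrist'):
    s,p,d=grab(n);P,u,v=cloud(n,s,d)
    def sel(x,y,z): return P[(P[:,0]>x[0])&(P[:,0]<x[1])&(P[:,1]>y[0])&(P[:,1]<y[1])&(P[:,2]>z[0])&(P[:,2]<z[1])]
    for nm,Q in dict(saddle=sel((.49,.57),(-.194,-.15),(.028,.04)),base=sel((.47,.59),(-.36,-.15),(.006,.016)),tongue=sel((.49,.58),(-.149,-.10),(.045,.056)),grip=sel((.49,.57),(-.38,-.3),(.1,.17))).items():
        if len(Q)>5: print(n,nm,len(Q),f(np.median(Q,0)),f(np.percentile(Q,[2,98],axis=0)),cv2.minAreaRect((Q[:,:2]*1000).astype(np.float32)))
    if n=='scene': cv2.imwrite('pics/s10.png',cv2.resize(p[150:290,130:300,::-1],(728,600)))
print(s['eef_pos'])
E
```

```text
t: 16.0
eef_pos: [0.5175, -0.3872, 0.0469]
ee_rot: [3.14, 0.001, -1.612]
force: [-0.0, 0.2, -8.6]
width: 0.0396
gripper_force: 40.0
t: 17.38
eef_pos: [0.53, -0.2254, 0.0475]
ee_rot: [-3.142, -0.0, -1.611]
force: [-0.5, 0.2, -9.6]
width: 0.0399
gripper_force: 40.0
scene saddle 42 [0.5357, -0.1748, 0.0336] [[0.5196, -0.1887, 0.0298], [0.5462, -0.1608, 0.0378]] ((534.2706298828125, -174.6308135986328), (27.346555709838867, 29.561973571777344), 56.981353759765625)
scene base 465 [0.5461, -0.2867, 0.0116] [[0.4951, -0.3419, 0.0067], [0.567, -0.1627, 0.0155]] ((530.2169189453125, -250.7471923828125), (185.6975555419922, 75.6391372680664), 87.10307312011719)
scene tongue 112 [0.5398, -0.1227, 0.0507] [[0.5145, -0.145, 0.0454], [0.5586, -0.1015, 0.0554]] ((533.8681640625, -123.23854064941406), (51.593048095703125, 45.663692474365234), 0.06921643018722534)
scene grip 167 [0.5331, -0.345, 0.1317] [[0.5136, -0.3788, 0.1107], [0.5411, -0.3031, 0.1488]] ((526.7959594726562, -339.7801818847656), (79.41152954101562, 31.604204177856445), 88.51852416992188)
wrist base 5243 [0.5413, -0.2923, 0.0108] [[0.4927, -0.338, 0.0091], [0.5621, -0.2279, 0.0143]] ((528.5326538085938, -256.2890625), (170.74269104003906, 70.17916870117188), 87.73944854736328)
wrist grip 7421 [0.5256, -0.328, 0.127] [[0.5123, -0.3421, 0.1147], [0.5382, -0.302, 0.1332]] ((525.59814453125, -322.1564636230469), (44.491024017333984, 28.07069969177246), 87.91320037841797)
[ 0.52992787 -0.22559502  0.04746268]
```

```bash
python3 -m crank '[[[-0.5,-0.02,0,0],[-1,-0.04,0,0],[-1.4,-0.06,0,0],[-1.7,-0.06,0,0],[-1.86,-0.06,0,0],[-1.86,-0.06,0,0],[-1.86,-0.06,0,0]]]'; python3 -m crank '[[[0,0,0.05,0],[0,0,0.1,0],[0,0,0.12,0],[0,0,0.12,0]]]'
python3 - <<'E'
from h import *
f=lambda a:np.round(a,4).tolist()
for n in ('wrist','scene','side'):
    s,p,d=grab(n);P,u,v=cloud(n,s,d)
    def sel(x,y,z): return P[(P[:,0]>x[0])&(P[:,0]<x[1])&(P[:,1]>y[0])&(P[:,1]<y[1])&(P[:,2]>z[0])&(P[:,2]<z[1])]
    for nm,Q in dict(base=sel((.47,.59),(-.36,-.15),(.004,.013)),tongue=sel((.49,.58),(-.149,-.10),(.045,.056)),board=sel((.4,.67),(-.11,.0),(.02,.032))).items():
        if len(Q)>5: print(n,nm,len(Q),f(np.median(Q,0)),f(np.percentile(Q,[2,98],axis=0)),cv2.minAreaRect((Q[:,:2]*1000).astype(np.float32)))
print(s['eef_pos'],s['force'])
E
```

```text
t: 18.35
eef_pos: [0.5333, -0.179, 0.0475]
ee_rot: [3.142, -0.0, -1.611]
force: [0.0, -0.4, -7.3]
width: 0.04
gripper_force: 40.0
t: 18.85
eef_pos: [0.5333, -0.179, 0.0446]
ee_rot: [3.142, -0.0, -1.611]
force: [-0.2, 0.4, -5.5]
width: 0.0398
gripper_force: 40.0
wrist base 5194 [0.5446, -0.2461, 0.0081] [[0.496, -0.2915, 0.0064], [0.5654, -0.1831, 0.0116]] ((530.8375244140625, -235.21363830566406), (119.69320678710938, 70.0893783569336), 87.64340209960938)
wrist board 108 [0.5777, -0.0802, 0.0263] [[0.493, -0.0841, 0.0237], [0.5836, -0.075, 0.0274]] ((538.7015380859375, -81.56179809570312), (92.77517700195312, 9.54145336151123), 3.264115810394287)
scene base 401 [0.5444, -0.2505, 0.0085] [[0.4811, -0.3355, 0.0041], [0.5742, -0.153, 0.0127]] ((530.2118530273438, -253.2875213623047), (205.63294982910156, 119.38103485107422), 89.95597076416016)
scene tongue 104 [0.5408, -0.1255, 0.0511] [[0.5143, -0.1445, 0.0455], [0.5593, -0.1009, 0.0557]] ((537.0986328125, -122.81602478027344), (45.231815338134766, 48.03768539428711), 89.86058807373047)
scene board 294 [0.634, -0.0367, 0.0266] [[0.5458, -0.0844, 0.0212], [0.6622, -0.001, 0.0308]] ((562.1100463867188, -43.31208419799805), (86.08855438232422, 204.85604858398438), 89.99076080322266)
side base 37 [0.4978, -0.2358, 0.0076] [[0.4738, -0.3025, 0.0047], [0.5192, -0.1851, 0.012]] ((493.2398681640625, -254.90472412109375), (50.00087356567383, 197.44851684570312), 18.094100952148438)
side board 377 [0.5138, -0.0296, 0.0257] [[0.4028, -0.0816, 0.0213], [0.6573, -0.0007, 0.0303]] ((530.94384765625, -39.09408187866211), (257.3514404296875, 87.59408569335938), 2.400071144104004)
[ 0.53328764 -0.17896176  0.04464017] [-0.97621188  0.80639754 -6.11059556]
```

```bash
python3 -m crank '[[[0,0,0.04,0],[0,0,0.04,0]]]'; python3 -m crank '[[[0,0,0,0],[0,0,0,0],[0,0,0,0],[0,0,0,0],[0,0,-1,0],[0,0,-2.5,0],[0,0,-4,0],[0,0,-5.4,0],[0,0,-5.4,0]]]' 0
python3 -m crank '[[[1.2,0,0,0],[2.8,0,0,0],[4.4,0,0,0],[5.2,0,0,0],[5.2,0,0,0],[5.2,0,0,0]]]' 1 40
python3 - <<'E'
from h import *
f=lambda a:np.round(a,4).tolist()
for n in ('wrist','scene'):
    s,p,d=grab(n);P,u,v=cloud(n,s,d)
    def sel(x,y,z): return P[(P[:,0]>x[0])&(P[:,0]<x[1])&(P[:,1]>y[0])&(P[:,1]<y[1])&(P[:,2]>z[0])&(P[:,2]<z[1])]
    for nm,Q in dict(htop=sel((.49,.58),(-.23,-.14),(.12,.135)),base=sel((.48,.59),(-.36,-.10),(.005,.012)),grip=sel((.49,.57),(-.38,-.25),(.1,.17)),tongue=sel((.49,.58),(-.149,-.10),(.045,.056))).items():
        if len(Q)>5: print(n,nm,len(Q),f(np.median(Q,0)),f(np.percentile(Q,[2,98],axis=0)),cv2.minAreaRect((Q[:,:2]*1000).astype(np.float32)))
go([.528,-.309,.110],np.radians(-92.3))
E
```

```text
t: 19.25
eef_pos: [0.5334, -0.1789, 0.0445]
ee_rot: [-3.141, -0.0, -1.611]
force: [-3.1, 1.9, 4.7]
width: 0.0396
gripper_force: 40.0
t: 20.38
eef_pos: [0.5353, -0.1792, 0.1817]
ee_rot: [-3.136, -0.0, -1.611]
force: [0.3, 0.2, -0.4]
width: 0.0876
gripper_force: 0.0
t: 21.12
eef_pos: [0.5279, -0.3082, 0.1781]
ee_rot: [3.141, 0.0, -1.611]
force: [0.4, -0.5, 0.5]
width: 0.0334
gripper_force: 0.0
wrist htop 785 [0.5327, -0.1883, 0.1273] [[0.5136, -0.2018, 0.1208], [0.5527, -0.1671, 0.1292]] ((533.5460205078125, -182.77182006835938), (38.97581100463867, 42.85015869140625), 88.35399627685547)
wrist base 1691 [0.5204, -0.2317, 0.0079] [[0.4961, -0.2943, 0.0061], [0.5664, -0.1638, 0.0107]] ((532.2620849609375, -204.49884033203125), (183.22042846679688, 70.01725769042969), 87.67500305175781)
wrist grip 2282 [0.528, -0.3119, 0.1365] [[0.5141, -0.3457, 0.1118], [0.541, -0.2546, 0.1478]] ((528.3688354492188, -298.2589111328125), (96.94979095458984, 27.97162437438965), 87.6335220336914)
scene htop 102 [0.5361, -0.1775, 0.1276] [[0.5144, -0.2009, 0.1214], [0.555, -0.1578, 0.1321]] ((535.7666625976562, -179.3633575439453), (43.824745178222656, 44.06513214111328), 89.88335418701172)
scene base 396 [0.5481, -0.2415, 0.0084] [[0.498, -0.2964, 0.0052], [0.57, -0.1151, 0.0117]] ((539.0856323242188, -234.69998168945312), (247.31898498535156, 102.60039520263672), 88.6054916381836)
scene grip 196 [0.5356, -0.3035, 0.1306] [[0.5155, -0.3453, 0.108], [0.5441, -0.2522, 0.1477]] ((530.6262817382812, -298.62823486328125), (96.9979019165039, 32.45731735229492), 85.8484878540039)
scene tongue 109 [0.5383, -0.1242, 0.0513] [[0.5129, -0.144, 0.0469], [0.5587, -0.1022, 0.0557]] ((536.4403686523438, -122.54586791992188), (48.36164093017578, 44.21519470214844), 5.437891960144043)
to [0.528, -0.309, 0.11] -> [0.05, 0.01, 2.74] turn 0.01 rows>= 1.1
```

```bash
python3 -m crank '[[[0,0,1,0],[0,0,2,0],[0,0,2.7,0],[0,0,3.2,0],[0,0,3.7,0],[0,0,4.2,0],[0,0,4.7,0],[0,0,5.2,0],[0,0,5.7,0],[0,0,6.1,0],[0,0,6.3,0],[0,0,6.3,0]]]' 1 40; python3 -m crank '[[[0,0,0.05,0],[0,0,0.1,0]]]'
```

```text
t: 22.72
eef_pos: [0.5283, -0.3083, 0.0207]
ee_rot: [-3.142, 0.0, -1.611]
force: [-0.2, 3.2, 7.4]
width: 0.0004
gripper_force: 3.4
t: 22.98
eef_pos: [0.5283, -0.3082, 0.0186]
ee_rot: [-3.141, 0.0, -1.611]
force: [-1.1, 2.7, 8.2]
width: 0.0006
gripper_force: 3.4
```

```bash
python3 -m crank '[[[0,0,0.05,0],[0,0,0.1,0]]]'; python3 -m crank '[[[0,0,0.04,0],[0,0,0.08,0]]]'; python3 -m crank '[[[0,0,0.04,0],[0,0,0.08,0]]]'
```

```text
t: 23.22
eef_pos: [0.5284, -0.3082, 0.0164]
ee_rot: [-3.141, 0.0, -1.611]
force: [-1.1, 4.1, 13.2]
width: 0.0007
gripper_force: 5.8
t: 23.48
eef_pos: [0.5286, -0.3082, 0.0156]
ee_rot: [-3.14, 0.0, -1.61]
force: [-3.9, 8.0, 23.6]
width: 0.0002
gripper_force: 9.7
t: 23.72
eef_pos: [0.5287, -0.3081, 0.0149]
ee_rot: [-3.14, -0.0, -1.61]
force: [-7.8, 10.7, 34.5]
width: 0.0003
gripper_force: 14.1
```

```bash
python3 -m crank '[[[0,0,-1.2,0],[0,0,-2.6,0],[0,0,-4,0],[0,0,-4.1,0],[0,0,-4.1,0],[0,0,-3.5,0],[0,0,-2.8,0],[0,0,-2.1,0],[0,0,-1.4,0],[0,0,-0.8,0],[0,0,-0.3,0],[0,0,-0.12,0]]]' ; python3 -m crank '[[[0,0,0,0],[0,0,0.04,0]]]'
python3 - <<'E'
from h import *
f=lambda a:np.round(a,4).tolist()
for n in ('scene','side'):
    s,p,d=grab(n);P,u,v=cloud(n,s,d)
    def sel(x,y,z): return P[(P[:,0]>x[0])&(P[:,0]<x[1])&(P[:,1]>y[0])&(P[:,1]<y[1])&(P[:,2]>z[0])&(P[:,2]<z[1])]
    for nm,Q in dict(htop=sel((.49,.58),(-.23,-.14),(.12,.135)),tongue=sel((.52,.55),(-.14,-.11),(.040,.09)),lid=sel((.47,.55),(.21,.3),(.2,.3))).items():
        if len(Q)>5: print(n,nm,len(Q),f(np.median(Q,0)),f(np.percentile(Q,[2,98],axis=0)))
E
```

```text
t: 25.22
eef_pos: [0.5282, -0.3084, 0.0148]
ee_rot: [3.141, -0.0, -1.61]
force: [-7.4, 11.0, 33.0]
width: 0.0002
gripper_force: 13.8
t: 25.48
eef_pos: [0.5282, -0.3084, 0.0151]
ee_rot: [-3.141, -0.0, -1.61]
force: [-5.7, 9.6, 28.3]
width: 0.0003
gripper_force: 11.7
scene htop 87 [0.5425, -0.1802, 0.1277] [[0.5151, -0.2009, 0.1208], [0.556, -0.158, 0.1331]]
scene tongue 44 [0.5377, -0.126, 0.0604] [[0.5235, -0.1395, 0.0554], [0.5491, -0.1113, 0.0654]]
scene lid 259 [0.5111, 0.2559, 0.2321] [[0.472, 0.2128, 0.2288], [0.5481, 0.2988, 0.2359]]
side htop 61 [0.5327, -0.1683, 0.127] [[0.5121, -0.2005, 0.1214], [0.5512, -0.1524, 0.1326]]
side lid 645 [0.51, 0.2563, 0.23] [[0.4717, 0.2117, 0.2267], [0.5484, 0.2985, 0.2341]]
```

```bash
python3 -m crank '[[[0,0,-1.2,0],[0,0,-2.6,0],[0,0,-4,0],[0,0,-4.1,0],[0,0,-4.1,0],[0,0,-3.5,0],[0,0,-2.8,0],[0,0,-2.1,0],[0,0,-1.4,0],[0,0,-0.8,0],[0,0,-0.3,0],[0,0,-0.1,0]]]'; python3 -m crank '[[[0,0,-1.2,0],[0,0,-2.6,0],[0,0,-4,0],[0,0,-4,0],[0,0,-4,0],[0,0,-3.4,0],[0,0,-2.7,0],[0,0,-2,0],[0,0,-1.3,0],[0,0,-0.7,0],[0,0,-0.2,0],[0,0,0,0]]]'; python3 -m crank '[[[0,0,0,0],[0,0,0,0],[0,0,0,0],[0,0,0,0]]]'
python3 - <<'E'
from h import *
f=lambda a:np.round(a,4).tolist()
for n in ('scene','side'):
    s,p,d=grab(n);P,u,v=cloud(n,s,d)
    def sel(x,y,z): return P[(P[:,0]>x[0])&(P[:,0]<x[1])&(P[:,1]>y[0])&(P[:,1]<y[1])&(P[:,2]>z[0])&(P[:,2]<z[1])]
    for nm,Q in dict(htop=sel((.49,.58),(-.23,-.14),(.12,.135)),tongue=sel((.52,.55),(-.14,-.11),(.040,.09)),lid=sel((.47,.55),(.21,.3),(.2,.3))).items():
        if len(Q)>5: print(n,nm,len(Q),f(np.median(Q,0)),f(np.percentile(Q,[2,98],axis=0)))
    cv2.imwrite(f'pics/{n}_end.png',p[:,:,::-1])
E
```

```text
t: 27.08
eef_pos: [0.5281, -0.3083, 0.0153]
ee_rot: [3.141, 0.0, -1.611]
force: [-3.2, 8.6, 25.6]
width: 0.0008
gripper_force: 10.8
t: 28.58
eef_pos: [0.5281, -0.3084, 0.0154]
ee_rot: [3.141, 0.0, -1.611]
force: [-3.7, 9.4, 25.4]
width: 0.0003
gripper_force: 10.7
t: 29.08
eef_pos: [0.5281, -0.3084, 0.0163]
ee_rot: [3.142, 0.0, -1.611]
force: [-1.6, 4.7, 13.4]
width: 0.0001
gripper_force: 5.6
scene htop 92 [0.5439, -0.1804, 0.1272] [[0.5134, -0.2008, 0.1207], [0.5566, -0.158, 0.1332]]
scene tongue 52 [0.5373, -0.1257, 0.0716] [[0.5223, -0.1394, 0.0442], [0.5483, -0.1107, 0.0754]]
scene lid 249 [0.512, 0.2542, 0.2332] [[0.4737, 0.2113, 0.229], [0.5481, 0.2968, 0.2373]]
side htop 59 [0.5292, -0.1662, 0.1262] [[0.5117, -0.1983, 0.1209], [0.5506, -0.1524, 0.1317]]
side lid 658 [0.5099, 0.2567, 0.2311] [[0.4715, 0.2119, 0.2268], [0.5483, 0.2984, 0.2355]]
```

```bash
python3 -m crank '[[[0,0,0.04,0],[0,0,0.04,0],[0,0,0.04,0],[0,0,0.04,0]]]'
```

```text
t: 29.68
eef_pos: [0.5282, -0.3083, 0.0159]
ee_rot: [-3.141, -0.0, -1.611]
force: [-3.7, 6.8, 18.1]
width: 0.0002
gripper_force: 7.6
```

View pics/scene_end.png

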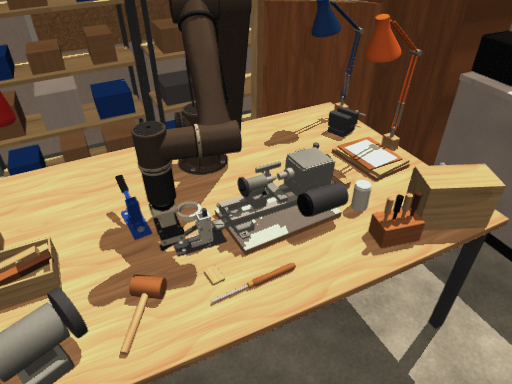

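The end picture shows the cover flat on the headstock at (310,160). The jack stands under the tongue at (207,232) with the tail raised, the hand is on the handle at (170,225), and the bystanders lie where they were. I hand the job in.

```bash
python3 -c "
from station import arm
print(arm.job_done())"
```

```text
the job is handed in; nothing more can be done
None
```

I've handed in the job: the belt cover is snapped shut, the jack's saddle is centred under the lug to within about 1 mm, the tail foot stands about 17 mm clear (worked out from 20 mm of lift measured at the lug), and the hand holds the handle pressed fully down.

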